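Lock the tube mixer's rotor with its bar

ROBOT

A 7-joint arm with a two-finger parallel gripper is mounted at the origin on the work surface. World frame = base frame: x ahead of the robot, y to its left, z up, the work surface at z = 0. Lengths are in m, angles in rad, forces in N, time in s.
With the tool pointing down it reaches from about 0.425 to 0.875 m from the base axis. Payload 4.7 kg.
Tool frame: the origin (TCP) lies at the very end of the fingers, on their centre line; the grasp point (between the pads) lies 19 mm behind it; x points along the fingers, y is the direction in which the jaws open and shut, and the axes are right-handed (so a half turn about x gives the same grasp; the last joint's range is limited). The gripper opens to 87 mm and grips with 3 to 60 N. Pads are 19 mm wide; open, the fingers measure 117 mm over their backs; the gripper's body (75 mm by 190 mm) begins 51 mm behind the grasp point.
Start: joints at [1.215, 0.321, -0.07, 1.45, 0.023, 1.371, -0.057], TCP at [0.235, -0.606, 0.223] pointing down, gripper open.
Joint ranges: [-2.86, 2.86], [-0.3, 2.09], [-1.38, 1.24], [0.06, 2.45], [-1.56, 4.7], [0.09, 2.05], [-2.69, 2.69]. Speed limits (rad/s): [2.57, 2.57, 3.14, 3.14, 3.14, 3.14, 3.14].

INTERFACE

Orientations are given as a rotation vector (axis times angle).
In Python, from bench import ctrl gives the robot as it stands.
- The arm moves only by the tool step_arm, never from a script. Its argument "increments" is one flat list of numbers, 6 for each row, row after row: the shift along the tool's x, y, z in cm, then the turn, a rotation vector about the tool's x, y, z in rad. In form: [tx, ty, tz, ax, ay, az, tx, ty, tz, ax, ay, az, ...]. A call has 1 to 12 rows; each row shifts and turns the commanded pose from where the row before left it, along the tool's axes as they then stand; what a row does not reach is not made up. A row lasts 1/8 s, in which the tool goes at most 62.5 mm and 10.7 degrees, less where a joint would pass 70% of its speed; a pose out of reach is approached as far as the arm can. A call with a gripper value outside its range is refused whole. "fingers" is the opening in per cent of the stroke, from 0 (shut) to 100 (fully open), set as the call begins (left out, the last holds). The fingers move at their own pace and stop on an object; "force" is the grip in N (left out, the last holds). Time passes only in rows, so rows that do not move let the fingers close. It gives the time, the measured TCP pose, the force and the opening at its end, in the units of the state.
- ctrl.get_state(): the state, without advancing time (a new reading comes with each control period).
- ctrl.get_image(name): name is "side" or "top"; returns the picture (384x512x3 uint8, red, green, blue); there is no depth.
- ctrl.camera_params(name): a dict with "vertical_fov" (degrees; the focal length in pixels is half the picture's height over the tangent of half this angle, whatever the lens; pixels are square), "cx", "cy" (the principal point, pixels), "R" (3x3) and "t" (3): a world point X has camera coordinates R X + t. Camera axes: x right, y down, z forward; pixel columns grow to the right and rows downward; lengths in m; the calibration is good to about 2 mm. A picture is of the moment at which its call begins. camera_params takes no time and is no camera call.
- ctrl.close_job(): hands the job in, once; it reports no verdict.
Trained networks look in the newest picture that a camera, given by its name, has taken for a name from the list of things; names that differ only in an ending like _2 or _b are one class to them, and where a whole thing is asked for, a point or a joint stands for the part that bears it (a point fixed in the world has none). Each returns a list of dicts, best first, with "score" (0 to 1); they miss things now and then, are a little off and sometimes report something else, mostly with a low value. They report only what shows in the picture. A call takes as long as a camera call. They do not tell look-alikes from the thing itself.
- ctrl.search_frame(camera, name): "xyz" ([x, y, z] in m, in the coordinates of the camera as it stood for that picture, good to about 4 mm: the middle of the surface that is visible of it).
- ctrl.silhouettes(camera, name): "pixels" (384x512 bool, what is visible of it).
- ctrl.spot_point(camera, name): "xyz" ([x, y, z] in m, in the coordinates of the camera as it stood for that picture, good to about 4 mm: a listed point, or the origin of a listed thing).
The state is a dict: "time": time; "joint_positions": joint angles; "qd": joint speeds; "joint_torque": joint torques, N m; "position": TCP position; "tool_rot": TCP orientation; "ft_force": force on the tool from outside, world axes, zero at the start; "torque": the same for the moment, N m; "grip_width": opening from 0.0 (shut) to 1.0 (fully open).
Only numpy, scipy, OpenCV 4.12 (cv2) and the standard library are available. Lean on these libraries where they do the work, as an engineer would, in place of code of your own. Each camera call takes 0.05 s, during which the arm holds its last target.

TASK

Lock the rotor of the bench tube mixer for transport: with the fingertips, push the upright peg on the slotted rotor to turn it until the slot lines up with the locking bar, then push the bar by its upright end plate through the slot until it is fully home, with the plate up against the guide block. Only push: do not take the peg or the plate between the fingers, do not lift the bar, and leave the tubes, bottles and dish around it standing where they are.

Things in the scene. Friction and masses are not known exactly. Their poses are not given: they have to be found in the camera images.
- mixer: Tube mixer, fixed to the bench: white housing, flat deck 40 mm above the bench. Origin at bench level under the rotor's axis; +x is the way the locking bar is pushed home, z up; housing from x = -285 to +85 mm, y = -75 to +75 mm. On the deck along y = 0: the bar's runway (top 44 mm above the bench, from x = -285 mm), the guide block, the rotor, the keeper.
- guide (a point): Rear face of the guide block, at y = 0 on the runway, 112 mm behind the rotor's axis; the bar's end plate stops against it. The block reaches 58 mm towards the rotor, is 44 mm wide, its top 62 mm above the bench; the bar passes through it with 1.5 mm play each side.
- keeper (a point): Middle of the keeper staple (two posts and a strap) beyond the rotor, 61 mm from its axis: 44 mm wide, 14 mm along the bar, top 62 mm above the bench. It receives the bar's nose with 3 mm play.
- rotor (a joint): Rotor angle (rad) about the vertical, counter-clockwise from above, stops at -0.6 and 3.74. The slot lines up with the bar at 0 and equally at 3.14 (either will do); it starts between 0.5 and 2.64. Friction (0.06 N m, about 2 N at the peg) keeps it where it is left. The slot's mouths are bevelled: an error of 0.1 rad is taken up by the entering bar.
- rotor_axis (a point): Point on the rotor's axis at its top face, 58 mm above the bench; its x axis lies along the slot and turns with the rotor. The rotor is a flat aluminium disc 96 mm across with a straight slot 20 mm wide, open at both ends, cut across its middle; five blue tube caps stand 4 mm proud of its top.
- peg_top (a point): Centre of the top of the rotor's upright steel peg: 15 mm thick, 34 mm tall above the rotor's top (top 92 mm above the bench), 34 mm from the axis, square to the slot: with the rotor at 0 it lies on the mixer's -y side of the axis, at 1.57 on the +x side, at 3.14 on the +y side.
- bar: Loose steel locking bar, about 0.26 kg, 14 mm wide, 12 mm high, on the runway in the guide. Origin on its underside (44 mm above the bench) below the front face of its end plate; +x along the bar to its round nose, 176 mm away. Origin at about x = -250 to -235 mm of the mixer at the start, -112 mm fully home: the nose is then through the rotor and in the keeper. Slides with 1 to 2.5 N.
- plate_mid (a point): Middle of the rear face of the bar's upright end plate, the face to push on, 79 mm above the bench. The plate is 10 mm thick along the bar, 40 mm wide, its top 94 mm above the bench. The push is along the bar's +x.
- vial_a: Small blue-capped vial, 24 mm across, 42 mm tall, loose on the mixer's deck near the bar, 57 mm to its -y side; origin under its centre. Leave alone.
- vial_b: Small blue-capped vial like vial_a, loose on the deck at the keeper's corner. Leave alone.
- tube_c: Blue-capped tube, 34 mm across, 100 mm tall, loose on the bench beside the mixer's -y side; origin under its centre. Leave alone.
- tube_d: Blue-capped tube like tube_c, also on the -y side. Leave alone.
- amber: Amber bottle with black cap, 62 mm across, 125 mm tall, on the bench; origin under its centre. Leave alone.
- jar: Clear jar with blue lid, 76 mm across, 100 mm tall, on the bench; origin under its centre. Leave alone.
- dish: Flat covered culture dish, 92 mm across, 14 mm high, on the bench; origin under its centre. Leave alone.
Things that resemble listed ones, but are neither listed nor needed, are in the scene too. Several things have the shape of the bar; the one meant has the colours described above.

How it is judged:
On the way, in this order (a step that is already met when the one before it is completed fails the run):
1. the rotor's slot is lined up with the bar (within 0.15 rad) ((value of joint rotor between -0.15 and 0.15 rad or value of joint rotor between 2.9916 and 3.2916 rad)), for 0.1 s.
2. the bar is through the slot and fully home (x of bar in the frame of mixer between -0.117 and -0.105 m and y of bar in the frame of mixer between -0.005 and 0.005 m and height (world z) of bar below 0.048 m and angle between the x axis of bar and the x axis of mixer, either way round below 0.06 rad and angle between bar's own z axis and vertical below 0.06 rad), for 0.2 s.
At the end, for the whole second after the job is handed in: The bar lies level on its runway, through the rotor's slot and fully home (end plate within 5 mm of the guide block), the slot in line with it (within 0.15 rad), everything at rest (all of step 2 and (value of joint rotor between -0.15 and 0.15 rad or value of joint rotor between 2.9916 and 3.2916 rad) and linear speed of bar below 0.01 m/s and velocity of joint rotor between -0.05 and 0.05 rad/s); the robot touches nothing.
It fails at once if the bar is lifted (more than 10 mm) or tipped out of its runway (height (world z) of bar above 0.054 m or angle between bar's own z axis and vertical above 0.25 rad).
It fails at once if the bar's end plate is taken between the fingers (x of the grasp point in the frame of bar between -0.009 and -0.001 m and y of the grasp point in the frame of bar between -0.022 and 0.022 m and z of the grasp point in the frame of bar below 0.046 m).
It fails at once if the peg is taken between the fingers (horizontal distance between the grasp point and peg_top below 0.006 m and z of the grasp point in the frame of peg_top below -0.004 m).
It fails at once if a bystander (vial, tube, bottle, jar or dish) is moved more than 30 mm or knocked over (distance of any of vial_a, vial_b, tube_c, tube_d, amber, jar, dish from where it was at the start of the episode above 0.03 m or angle between any of vial_a, vial_b, tube_c, tube_d, amber, jar, dish's own z axis and vertical above 0.5 rad).
It also fails if it takes over 54 s, if anything falls off the work surface, if the arm or the gripper's body presses on something with over 40 N, if the wrist force passes 120 N, or if a joint passes its speed limit or range.

## Working session

There is one attempt and no reset: what is moved stays moved. The work goes in short steps, Python scripts to look and compute and a tool call to move; the robot and the scene stay as the last step left them, time stands still between calls to the robot, and variables do not carry over. Pictures are saved under pics/ and viewed, and the job is handed in when it is done.

Besides the shell and the picture viewer there is one more tool, called after "Request:" as a command line: name --argument value ..., lists and objects as JSON in quotes. step_arm: Moves the arm, as the interface text tells. Its arguments: {"type":"object","properties":{"increments":{"type":"array","items":{"type":"number"}},"fingers":{"type":"number"},"force":{"type":"number"}},"required":["increments"]}

```bash
mkdir -p pics
python3 - <<'E'
from bench import ctrl
import cv2
for n in("side","top"):
    im=ctrl.get_image(n); cv2.imwrite(f"pics/{n}0.png",im[:,:,::-1]); p=ctrl.camera_params(n); print(n,p)
    for t in("mixer","bar","plate_mid","peg_top","rotor_axis","guide","keeper"):
        try: print(t,[(round(d['score'],2),(p['R'].T@(d['xyz']-p['t'])).round(4)) for d in ctrl.spot_point(n,t)][:4])
        except Exception as e: print(t,e)
s=ctrl.get_state();print(s)
E
```

```text
side {'vertical_fov': 48.80472086472322, 'cx': 253.54125518358234, 'cy': 187.36979477133684, 'R': array([[-0.87457805, -0.4847516 , -0.01136306],
       [-0.27139114,  0.50878904, -0.81699484],
       [ 0.40182095, -0.71144192, -0.57653301]]), 't': array([0.45833204, 0.19655461, 1.15730632])}
mixer [(0.71, array([ 0.5125,  0.0785, -0.0066]))]
bar [(0.68, array([ 0.3739, -0.1838,  0.002 ])), (0.61, array([ 0.4633,  0.3775, -0.0027])), (0.58, array([ 0.6185, -0.3394, -0.0024])), (0.53, array([ 0.5507, -0.1515,  0.0461]))]
plate_mid [(0.93, array([0.4677, 0.3819, 0.0344])), (0.9, array([ 0.3845, -0.1866,  0.032 ])), (0.84, array([ 0.6072, -0.3454,  0.0303])), (0.56, array([ 0.5528, -0.166 ,  0.0761]))]
peg_top [(0.82, array([0.502, 0.115, 0.089])), (0.68, array([ 0.5292, -0.0282,  0.0446]))]
rotor_axis [(0.83, array([0.5122, 0.0795, 0.0561]))]
guide [(0.86, array([ 0.5292, -0.0256,  0.0471]))]
keeper [(0.76, array([0.5012, 0.14  , 0.0442]))]
top {'vertical_fov': 55.55803699769724, 'cx': 263.3814041230007, 'cy': 187.27916821131132, 'R': array([[ 0.01607619, -0.99979016, -0.0126964 ],
   
[... 694 characters left out ...]
4989, 0.1404, 0.0433]))]
{'time': 0.8, 'joint_positions': array([ 1.21507677,  0.32096548, -0.07011481,  1.45046558,  0.02256458,
        1.37079673, -0.05692607]), 'qd': array([ 0.0019564 , -0.00171312, -0.00136444,  0.00089974,  0.00142979,
        0.00020367,  0.00023972]), 'joint_torque': array([ 1.74643637e-04, -4.91041124e+01, -4.02936637e-01, -3.12753367e+01,
       -6.39277766e-02,  3.35809041e-02,  9.28850596e-06]), 'position': array([ 0.23495179, -0.60609068,  0.22262637]), 'tool_rot': array([ 2.01944027,  0.37757101, -2.01938973]), 'ft_force': array([ 0.0060824 , -0.95970913, -0.61001021]), 'torque': array([-0.03864341, -0.00580816, -0.00239904]), 'grip_width': 1.0012727673796264}
```

View pics/side0.png

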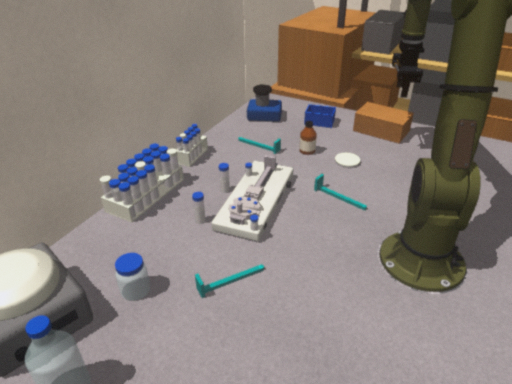

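View pics/top0.png

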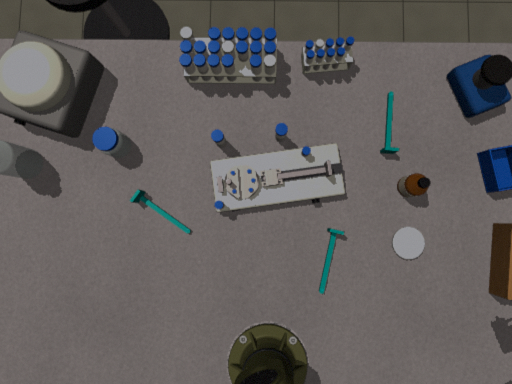

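```bash
cat > h.py <<'E'
import numpy as np,cv2
from bench import ctrl
def fl(p): return 192/np.tan(np.radians(p['vertical_fov']/2))
def proj(p,X):
    c=np.atleast_2d(X)@p['R'].T+p['t']; return c[:,:2]/c[:,2:]*fl(p)+[p['cx'],p['cy']]
def back(p,uv,z):
    uv=np.atleast_2d(uv); d=np.c_[(uv-[p['cx'],p['cy']])/fl(p),np.ones(len(uv))]@p['R']; o=-p['R'].T@p['t']
    return o+d*((z-o[2])/d[:,2])[:,None]
E
python3 - <<'E'
import cv2
a=cv2.imread('pics/top0.png')[135:222,200:355]; cv2.imwrite('pics/topc.png',cv2.resize(a,None,fx=5,fy=5,interpolation=cv2.INTER_CUBIC))
a=cv2.imread('pics/side0.png')[145:245,190:310]; cv2.imwrite('pics/sidec.png',cv2.resize(a,None,fx=6,fy=6,interpolation=cv2.INTER_CUBIC))
E
```

```text
(no output)
```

View pics/topc.png

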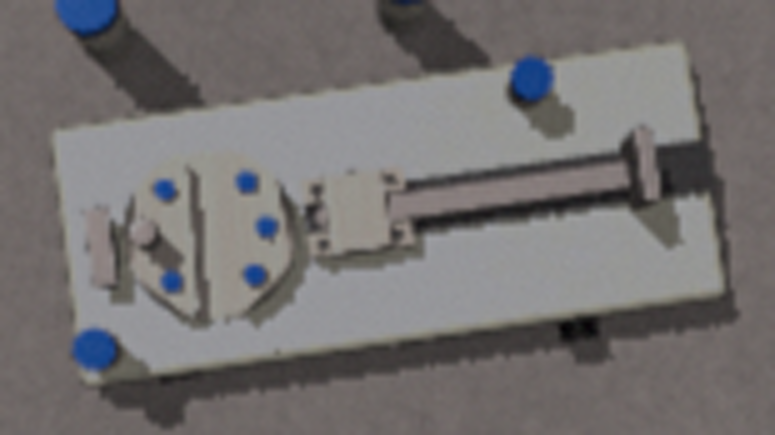

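View pics/sidec.png

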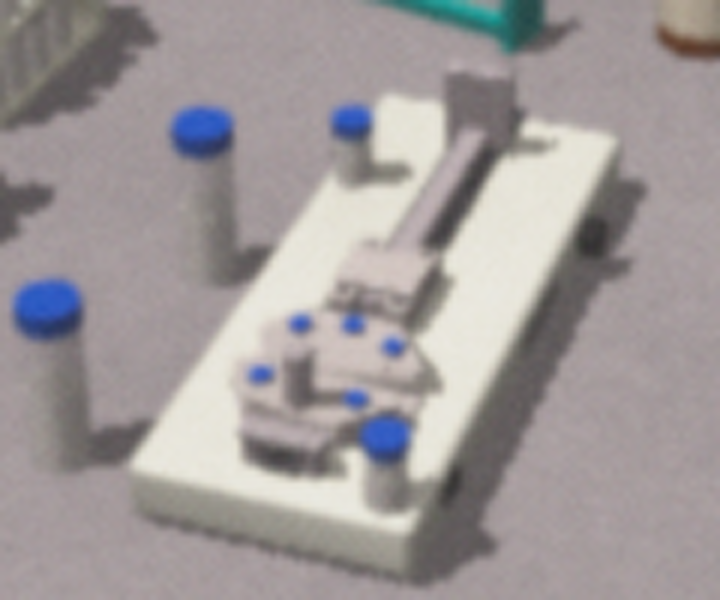

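Run:
```python
from h import *
p=ctrl.camera_params('top'); q=ctrl.camera_params('side')
c=lambda u,v:(200+u/5-.4,135+v/5-.4)
s=lambda u,v:(190+u/6-.4,145+v/6-.4)
cor=back(p,[c(54,130),c(684,44),c(724,296),c(85,378)],.04); print(cor)
# fit: known model corners
M=np.array([[85,-75],[-285,-75],[-285,75],[85,75]])/1000
def fit(W):
    a=M-M.mean(0);b=W-W.mean(0); th=np.arctan2((a[:,0]*b[:,1]-a[:,1]*b[:,0]).sum(),(a*b).sum()); R=np.array([[np.cos(th),-np.sin(th)],[np.sin(th),np.cos(th)]]); o=W.mean(0)-R@M.mean(0); print('fit',np.degrees(th),o,(W-(M@R.T+o)).round(4).tolist()); return th,R,o
th,R,o=fit(cor[:,:2])
cs=back(q,[s(132,468),s(385,97),s(618,138),s(410,545)],.04)
th2,R2,o2=fit(cs[:,:2])
m=lambda X:((X[...,:2]-o)@R*1000).round(1)
for n,uv,z in[("peg",c(145,230),.092),("platefront/top",c(643,163),.094),("vialb",c(95,348),.082),("viala",c(532,78),.082),("tube1",c(88,8),.1),("tube2",c(405,-10),.1)]:
    print(n,m(back(p,uv,z)))
for n,uv,z in[("peg",s(297,352),.092),("vialb",s(386,432),.082),("slot end",s(245,412),.058)]: print(n,m(back(q,uv,z)))
# slot edge in top
print('slot edge',m(back(p,[c(192,172),c(208,318)],.058)))
np.savez('fit.npz',R=R,o=o,th=th)
```

```text
[[ 0.56849927  0.17101645  0.04      ]
 [ 0.62314379 -0.18798777  0.04      ]
 [ 0.47927323 -0.21038381  0.04      ]
 [ 0.42739594  0.14947083  0.04      ]]
fit 98.47553266450961 [0.50983935 0.07943681] [[-0.003, -0.0035], [-0.0029, 0.0034], [0.0016, 0.0031], [0.0043, -0.003]]
fit 99.14053846201844 [0.50464247 0.09043002] [[-0.0018, -0.0062], [-0.003, 0.0016], [0.004, 0.0018], [0.0008, 0.0028]]
peg [[32.5 -1.6]]
platefront/top [[-238.1   -1.7]]
vialb [[68.3 57.5]]
viala [[-187.1  -57.6]]
tube1 [[  47.5 -124.5]]
tube2 [[-123.7 -111.3]]
peg [[41.3 -0.1]]
vialb [[72.3 57.1]]
slot end [[ 53.6 -23.6]]
slot edge [[  5.6 -34.4]
 [  7.1  47.9]]
```

```bash
cat >> h.py <<'E'
from scipy.spatial.transform import Rotation as Ro
TH=np.radians(98.5); O=np.array([.5095,.0805])
XM=np.array([np.cos(TH),np.sin(TH)]); YM=np.array([-XM[1],XM[0]])
def m2w(x,y): return O+(XM*x+YM*y)/1000
def w2m(P): d=np.array(P[:2])-O; return np.array([d@XM,d@YM])*1000
def rep():
    s=ctrl.get_state(); T=Ro.from_rotvec(s['tool_rot']).as_matrix()
    print('t',round(s['time'],2),'pos',s['position'].round(4),'mix',w2m(s['position']).round(1),'z-az',np.degrees(np.arctan2(T[1,2],T[0,2])).round(1),'tilt',T[:,0].round(3),'F',s['ft_force'].round(1),'grip',round(s['grip_width'],2))
    print('q',s['joint_positions'].round(2)); return s,T
def to(x,y,z):
    s,T=rep(); d=np.r_[m2w(x,y),z]-s['position']; print('world d',d.round(4),'tool cm',(T.T@d*100).round(2)); return T.T@d*100
E
python3 -c "
from h import *
to(34,-38,.16)"
```

```text
t 0.8 pos [ 0.235  -0.6061  0.2226] mix [-638.5  373. ] z-az -158.8 tilt [ 0. -0. -1.] F [ 0.  -1.  -0.6] grip 1.0
q [ 1.22  0.32 -0.07  1.45  0.02  1.37 -0.06]
world d [ 0.3071  0.7258 -0.0626] tool cm [  6.25 -56.58 -54.87]
```

Request:
step_arm --increments '[0,-3.7,-3.6,0,0,0,0,-3.7,-3.6,0,0,0,0,-3.7,-3.6,0,0,0,0,-3.7,-3.6,0,0,0,0,-3.7,-3.6,0,0,0,0,-3.7,-3.6,0,0,0,0,-3.7,-3.6,0,0,0,0,-3.7,-3.6,0,0,0,0,-3.7,-3.6,0,0,0,0,-3.7,-3.6,0,0,0,0,-3.7,-3.6,0,0,0,0,-3.7,-3.6,0,0,0]' --fingers 0 --force 20

```text
time: 2.3
position: [0.4778, -0.0345, 0.2229]
tool_rot: [2.02, 0.376, -2.018]
ft_force: [0.8, 0.8, -0.4]
grip_width: 0.007
```

```bash
python3 -c "
from h import *
to(34,-38,.16)"
```

```text
t 2.3 pos [ 0.4778 -0.0345  0.2229] mix [-109.    48.4] z-az -158.8 tilt [ 0.001 -0.001 -1.   ] F [ 0.8  0.8 -0.4] grip 0.01
q [ 0.67 -0.03 -0.64  1.84 -0.02  1.32 -1.16]
world d [ 0.0643  0.1542 -0.0629] tool cm [  6.29 -12.07 -11.56]
```

Request:
step_arm --increments '[1.5,-3.0,-2.9,0,0,0,1.5,-3.0,-2.9,0,0,0,1.6,-3.0,-2.9,0,0,0,1.6,-3.0,-2.8,0,0,0,0,0,0,0.11,0,0,0,0,0,0.11,0,0,0,0,0,0,0,0]'

```text
time: 3.18
position: [0.5411, 0.1176, 0.1606]
tool_rot: [2.143, 0.162, -2.143]
ft_force: [0.5, 0.3, -0.8]
grip_width: 0.005
```

Run:
```python
from h import *
to(34,-38,.07)
for n in("side","top"):
    im=ctrl.get_image(n); p=ctrl.camera_params(n)
    for t in("peg_top","rotor_axis"):
        print(n,t,[(round(d['score'],2),(w:=p['R'].T@(d['xyz']-p['t'])).round(4),w2m(w).round(1)) for d in ctrl.spot_point(n,t)][:3])
    a=im[135:222,200:355] if n=="top" else im[115:245,180:320]
    cv2.imwrite(f'pics/{n}1.png',cv2.resize(a[:,:,::-1],None,fx=4,fy=4,interpolation=cv2.INTER_CUBIC))
```

```text
t 3.17 pos [0.5411 0.1176 0.1606] mix [ 32.  -36.8] z-az -171.3 tilt [ 0. -0. -1.] F [ 0.5  0.3 -0.8] grip 0.01
q [ 0.41  0.23 -0.75  1.75  0.17  1.22 -1.81]
world d [ 0.0009  0.0022 -0.0906] tool cm [ 9.06 -0.2  -0.12]
side peg_top [(0.86, array([0.5063, 0.1151, 0.0915]), array([34.7, -1.9])), (0.64, array([ 6.518e-01, -2.550e-02,  6.000e-04]), array([-125.8, -125.1]))]
side rotor_axis [(0.68, array([0.5088, 0.0761, 0.053 ]), array([-4.3,  1.4]))]
top peg_top [(0.89, array([0.5048, 0.113 , 0.0928]), array([32.8, -0.1]))]
top rotor_axis [(0.67, array([0.5097, 0.0783, 0.0546]), array([-2.2,  0.1]))]
```

View pics/side1.png

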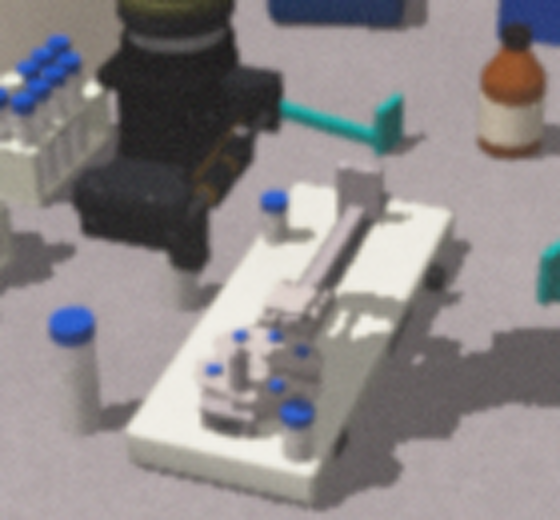

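View pics/top1.png

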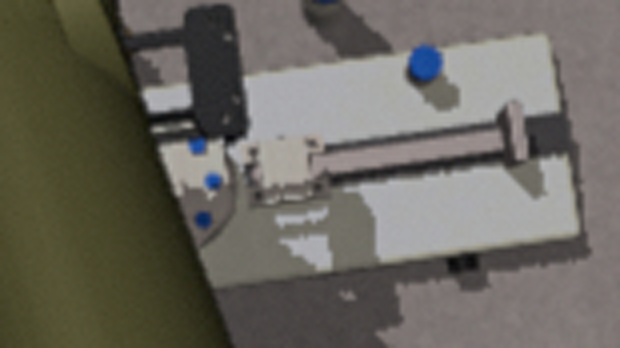

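Request:
step_arm --increments '[3.0,-0.1,0,0,0,0,3.0,-0.1,0,0,0,0,3.0,0,0,0,0,0,0,0,0,0.02,0,0,0,0,0.8,0,0,0,0,0,0.6,0,0,0,0,0,0,0,0,0]'

```text
time: 4.35
position: [0.527, 0.1176, 0.0716]
tool_rot: [2.156, 0.139, -2.152]
ft_force: [0.2, 0.7, 0.4]
grip_width: 0.005
```

```bash
python3 -c "
from h import *
to(34,-17,.07)"
```

```text
t 4.35 pos [0.527  0.1176 0.0716] mix [ 34.1 -22.8] z-az -172.6 tilt [ 0.002 -0.001 -1.   ] F [0.2 0.7 0.4] grip 0.01
q [ 0.38  0.3  -0.74  1.88  0.23  1.05 -1.89]
world d [-0.0057 -0.0009 -0.0016] tool cm [0.16 0.02 0.58]
```

Request:
step_arm --increments '[0,0,0.2,0,0,0,0,0,0.2,0,0,0,0,0,0.2,0,0,0]'

```text
time: 4.72
position: [0.5219, 0.1172, 0.071]
tool_rot: [2.157, 0.141, -2.152]
ft_force: [3.1, 0.9, 0.4]
grip_width: 0.009
```

```bash
python3 -c "
from h import *
to(34,-17,.07)"
```

```text
t 4.72 pos [0.5219 0.1172 0.071 ] mix [ 34.5 -17.7] z-az -172.6 tilt [ 0.002  0.001 -1.   ] F [3.1 0.9 0.4] grip 0.01
q [ 0.38  0.29 -0.74  1.89  0.22  1.04 -1.89]
world d [-0.0006 -0.0006 -0.001 ] tool cm [0.1  0.05 0.07]
```

Request:
step_arm --increments '[0,-0.2,0.455,-0.13,0,0,0,-0.2,0.455,-0.13,0,0,0,-0.2,0.455,-0.13,0,0,0,-0.2,0.455,-0.13,0,0,0,-0.2,0.455,-0.13,0,0,0,-0.2,0.455,-0.13,0,0]'

```text
time: 5.48
position: [0.493, 0.1153, 0.071]
tool_rot: [1.676, 0.822, -1.672]
ft_force: [3.2, -0.1, 0.6]
grip_width: 0.009
```

```bash
cat >> h.py <<'E'
def rot():
    s,T=rep(); P=w2m(s['position']); az=np.arctan2(T[1,2],T[0,2])-TH  # tangent azimuth in mixer
    t=np.array([np.cos(az),np.sin(az)]); r=np.array([t[1],-t[0]])
    print('radial',(P@r).round(1),'tang',(P@t).round(1),'tool phi deg',np.degrees(az-np.pi/2).round(1)%360)
    # face plane at distance 10 ahead of TCP, peg r 7.5: peg centre tang coordinate = P.t+17.5 in tool frame
    c=(P@t)+17.5; a=np.arcsin(np.clip(c/34,-1,1)); print('rotor est',((az-np.pi/2+a+np.pi/2)%(2*np.pi)).round(3))
E
python3 -c "
from h import *
rot()"
```

```text
t 5.47 pos [0.493  0.1153 0.071 ] mix [36.9 11.1] z-az -127.6 tilt [ 0.003 -0.    -1.   ] F [ 3.2 -0.1  0.6] grip 0.01
q [ 0.52  0.25 -0.88  1.95  0.23  1.03 -1.12]
radial 34.3 tang -17.5 tool phi deg 43.89999999999998
rotor est 2.336
```

Request:
step_arm --increments '[0,-0.2,0.455,-0.13,0,0,0,-0.2,0.455,-0.13,0,0,0,-0.2,0.455,-0.13,0,0,0,-0.2,0.455,-0.13,0,0,0,-0.2,0.455,-0.13,0,0,0,0,0,0,0,0]'

```text
time: 6.22
position: [0.4744, 0.099, 0.0707]
tool_rot: [1.219, 1.203, -1.218]
ft_force: [1.6, 1.0, 0.9]
grip_width: 0.003
```

Run:
```python
from h import *
rot()
for n in("side","top"):
    im=ctrl.get_image(n); p=ctrl.camera_params(n)
    for t in("peg_top","rotor_axis"):
        print(n,t,[(round(d['score'],2),(w:=p['R'].T@(d['xyz']-p['t'])).round(4),w2m(w).round(1)) for d in ctrl.spot_point(n,t)][:3])
    a=im[135:222,200:355] if n=="top" else im[145:245,190:310]
    cv2.imwrite(f'pics/{n}2.png',cv2.resize(a[:,:,::-1],None,fx=5,fy=5,interpolation=cv2.INTER_CUBIC))
```

```text
t 6.22 pos [0.4744 0.099  0.0707] mix [23.4 31.9] z-az -90.7 tilt [ 0.001  0.    -1.   ] F [1.6 1.  0.9] grip 0.0
q [ 0.66  0.22 -0.99  2.    0.22  1.03 -0.45]
radial 35.3 tang -18.0 tool phi deg 80.80000000000001
rotor est 2.966
side peg_top [(0.97, array([0.4753, 0.0847, 0.0889]), array([ 9.2, 33.2]))]
side rotor_axis [(0.72, array([0.5092, 0.0799, 0.0532]), array([-0.5,  0.4]))]
top peg_top [(0.69, array([0.4765, 0.0808, 0.0944]), array([ 5.2, 32.6]))]
top rotor_axis [(0.72, array([0.5086, 0.0806, 0.0529]), array([0.3, 0.8]))]
```

View pics/side2.png

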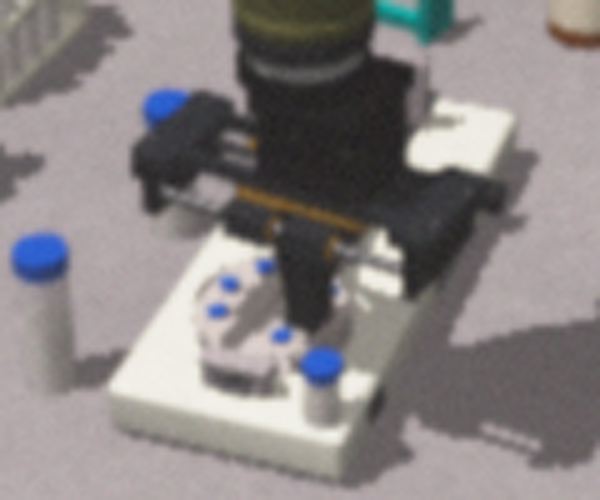

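Request:
step_arm --increments '[0,-0.1,0.3,-0.085,0,0,0,-0.1,0.3,-0.085,0,0,0,0,0,0,0,0]'

```text
time: 6.9
position: [0.4715, 0.0931, 0.0703]
tool_rot: [1.092, 1.281, -1.093]
ft_force: [-0.6, 1.6, 0.5]
grip_width: 0.004
```

Run:
```python
from h import *
rot()
for n in("side","top"):
    im=ctrl.get_image(n); p=ctrl.camera_params(n)
    for t in("peg_top","rotor_axis"):
        print(n,t,[(round(d['score'],2),(w:=p['R'].T@(d['xyz']-p['t'])).round(4),w2m(w).round(1)) for d in ctrl.spot_point(n,t)][:3])
```

```text
t 6.9 pos [0.4715 0.0931 0.0703] mix [18.1 35.7] z-az -81.0 tilt [-0.002  0.    -1.   ] F [-0.6  1.6  0.5] grip 0.0
q [ 0.7   0.22 -1.02  2.01  0.22  1.03 -0.27]
radial 35.5 tang -18.4 tool phi deg 90.5
rotor est 3.124
side peg_top [(0.59, array([0.4751, 0.0784, 0.09  ]), array([ 3.1, 34.4]))]
side rotor_axis [(0.73, array([0.5098, 0.0788, 0.0567]), array([-1.7, -0.1]))]
top peg_top [(0.78, array([0.4783, 0.0756, 0.0929]), array([-0.2, 31.6]))]
top rotor_axis [(0.57, array([0.508 , 0.0789, 0.0518]), array([-1.3,  1.8])), (0.47, array([ 0.5068, -0.3993,  0.0023]), array([-474.2,   73.6]))]
```

Request:
step_arm --increments '[0,0,0.15,0,0,0,0,0,0,0,0,0,0,0,-0.6,0,0,0,0,0,-0.6,0,0,0,-3.5,0,0,0,0,0,-3.5,0,0,0,0,0,-3.5,0,0,0,0,0,-1,0,-5,0,0,0,0,0,-5,0,0,0,0,0,-5,0,0,0,0,0,-4,0,0,0,0,0,0,0,0,0]'

```text
time: 8.7
position: [0.4384, 0.2952, 0.1858]
tool_rot: [1.087, 1.286, -1.085]
ft_force: [-0.8, -0.4, -0.8]
grip_width: 0.009
```

Run:
```python
from h import *
to(-275,0,.16)
for n in("side","top"):
    im=ctrl.get_image(n); p=ctrl.camera_params(n)
    for t in("peg_top","rotor_axis","guide","keeper","plate_mid"):
        print(n,t,[(round(d['score'],2),(w:=p['R'].T@(d['xyz']-p['t'])).round(4),w2m(w).round(1)) for d in ctrl.spot_point(n,t)][:4])
    a=im[135:222,200:355] if n=="top" else im[145:245,190:310]
    cv2.imwrite(f'pics/{n}3.png',cv2.resize(a[:,:,::-1],None,fx=5,fy=5,interpolation=cv2.INTER_CUBIC))
```

```text
t 8.7 pos [0.4384 0.2952 0.1858] mix [222.8  38.6] z-az -80.5 tilt [-0.001  0.002 -1.   ] F [-0.8 -0.4 -0.8] grip 0.01
q [ 0.41  0.25 -1.18  1.77  0.24  1.28 -0.66]
world d [ 0.1117 -0.4866 -0.0258] tool cm [ 2.45  2.96 49.85]
side peg_top [(0.91, array([0.4721, 0.0792, 0.0898]), array([ 4.3, 37.2]))]
side rotor_axis [(0.86, array([0.5064, 0.0779, 0.0506]), array([-2.1,  3.4]))]
side guide [(0.61, array([ 0.5262, -0.0272,  0.0448]), array([-108.9,   -0.6]))]
side keeper [(0.57, array([0.5018, 0.1411, 0.0417]), array([61.1, -1.3]))]
side plate_mid [(0.86, array([0.4686, 0.3817, 0.032 ]), array([303.9,  -4.1])), (0.75, array([ 0.5534, -0.1625,  0.0735]), array([-246.8,   -7.5])), (0.71, array([ 0.384 , -0.1829,  0.0294]), array([-241.9,  163. ])), (0.57, array([ 0.6049, -0.3393,  0.0329]), array([-429.3,  -32.3]))]
top peg_top [(0.58, array([0.4746, 0.0735, 0.0935]), array([-1.8, 35.6]))]
top rotor_axis [(0.94, array([0.5075, 0.0814, 0.0554]), array([1.2, 1.8])), (0.6, array([0.6324, 0.1461, 0.0022]), array([  46.7, -131.2])), (0.39, array([0.6209, 0.456 , 0.0031]), array([ 354.9, -165.7]))]
top guide [(0.75, array([ 0.5262, -0.0297,  0.0469]), array([-111.5,   -0.2]))]
top keeper [(0.71, array([0.4988, 0.1412, 0.0464]), array([61.6,  1.6])), (0.22, array([0.6228, 0.453 , 0.0014]), array([ 351.7, -167.2]))]
top plate_mid [(0.93, array([ 0.5468, -0.1628,  0.0779]), array([-246.2,   -0.9])), (0.87, array([ 0.6011, -0.3416,  0.0368]), array([-431. ,  -28.3])), (0.85, array([ 0.3838, -0.1836,  0.0392]), array([-242.7,  163.4]))]
```

View pics/side3.png

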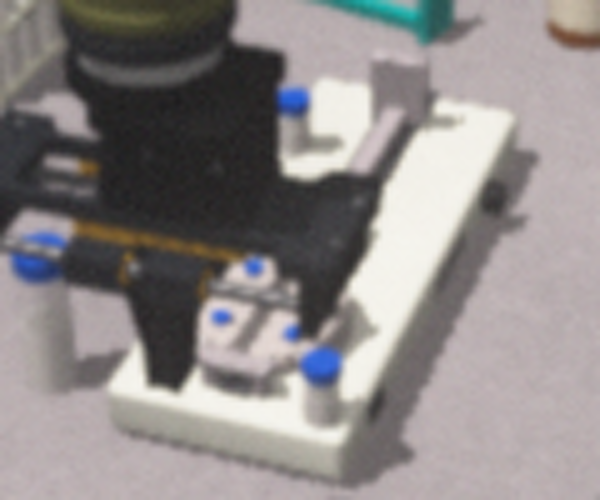

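View pics/top3.png

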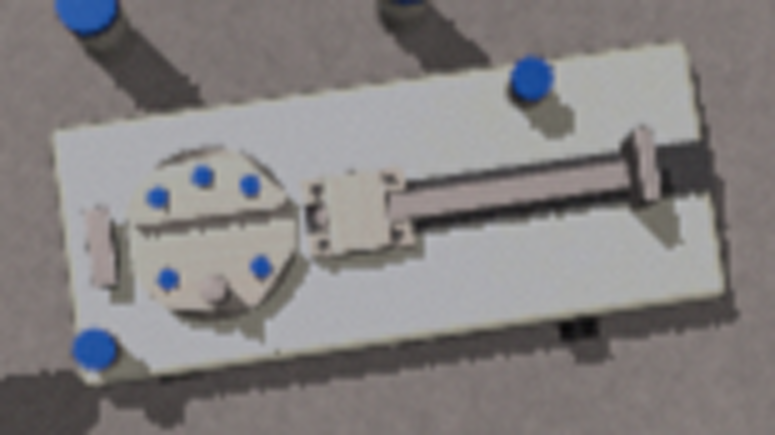

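Request:
step_arm --increments '[0,0.3,5,0,0,0,0,0.3,5,0,0,0,0,0.3,5,0,0,0,0,0.3,5,0,0,0,0,0.3,5,0,0,0,0,0.3,5,0,0,0,0,0.3,5,0,0,0,0,0.3,5,0,0,0,0,0.3,5,0,0,0,0,0.3,5,0,0,0,0,0,0.3,0.017,0,0,0,0,0,0,0,0]'

```text
time: 10.8
position: [0.5497, -0.2004, 0.1853]
tool_rot: [1.105, 1.274, -1.104]
ft_force: [0.0, 0.3, 0.7]
grip_width: 0.009
```

Run:
```python
from h import *
to(-278,0,.069)
```

```text
t 10.8 pos [ 0.5497 -0.2004  0.1853] mix [-283.8    1.7] z-az -81.9 tilt [-0.     0.001 -1.   ] F [0.  0.3 0.7] grip 0.01
q [ 1.06  0.33 -0.91  1.64  0.26  1.3   0.25]
world d [ 0.0009  0.006  -0.1163] tool cm [11.63  0.17 -0.57]
```

Request:
step_arm --increments '[3,0,0,0,0,0,3,0.1,0,0,0,0,3,0.1,0,0,0,0,2.5,0,0,0,0,0,0,0,0,0,0,0,0,0,-0.8,0,0,0,0,0,-0.8,0,0,0,0,0,-0.5,0,0,0,0,0,-0.5,0,0,0,0,0,-0.5,0,0,0]'

```text
time: 12.05
position: [0.5477, -0.1712, 0.0711]
tool_rot: [1.103, 1.271, -1.105]
ft_force: [0.4, -3.1, 1.9]
grip_width: 0.005
```

Run:
```python
from h import *
to(-132,0,.069)
im=ctrl.get_image("side"); cv2.imwrite('pics/side4.png',cv2.resize(im[100:245,190:340,::-1],None,fx=4,fy=4,interpolation=cv2.INTER_CUBIC))
```

```text
t 12.05 pos [ 0.5477 -0.1712  0.0711] mix [-254.6   -0.6] z-az -81.9 tilt [ 0.001 -0.002 -1.   ] F [ 0.4 -3.1  1.9] grip 0.0
q [ 0.98  0.42 -0.87  1.79  0.36  1.1   0.13]
world d [-0.0187  0.1211 -0.0021] tool cm [  0.18  -0.15 -12.26]
```

View pics/side4.png

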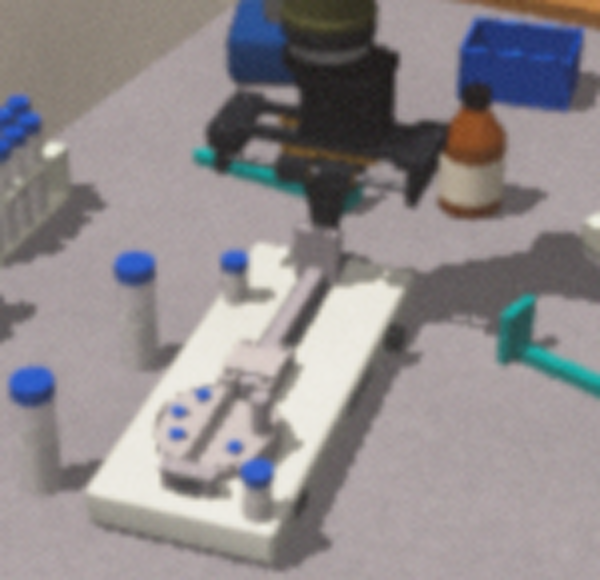

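Request:
step_arm --increments '[0,0,-0.7,0,0,0,0,0,-0.7,0,0,0,0,0,-0.7,0,0,0,0,0,-0.7,0,0,0,0,0,-0.7,0,0,0]'

```text
time: 12.72
position: [0.5423, -0.1349, 0.0705]
tool_rot: [1.104, 1.273, -1.104]
ft_force: [0.8, -2.7, 2.2]
grip_width: 0.004
```

Request:
step_arm --increments '[0,0,-0.8,0,0,0,0,0,-0.8,0,0,0,0,0,-0.8,0,0,0,0,0,-0.8,0,0,0,0,0,-0.8,0,0,0]'

```text
time: 13.35
position: [0.5366, -0.0953, 0.0705]
tool_rot: [1.104, 1.273, -1.104]
ft_force: [0.8, -3.0, 3.0]
grip_width: 0.005
```

Run:
```python
from h import *
to(-132,0,.069)
im=ctrl.get_image("side"); cv2.imwrite('pics/side5.png',cv2.resize(im[100:245,190:340,::-1],None,fx=4,fy=4,interpolation=cv2.INTER_CUBIC))
```

```text
t 13.35 pos [ 0.5366 -0.0953  0.0705] mix [-177.9   -0.8] z-az -81.9 tilt [-0. -0. -1.] F [ 0.8 -3.   3. ] grip 0.0
q [ 0.91  0.36 -0.91  1.86  0.33  1.07  0.02]
world d [-0.0076  0.0453 -0.0015] tool cm [ 0.15 -0.11 -4.59]
```

View pics/side5.png

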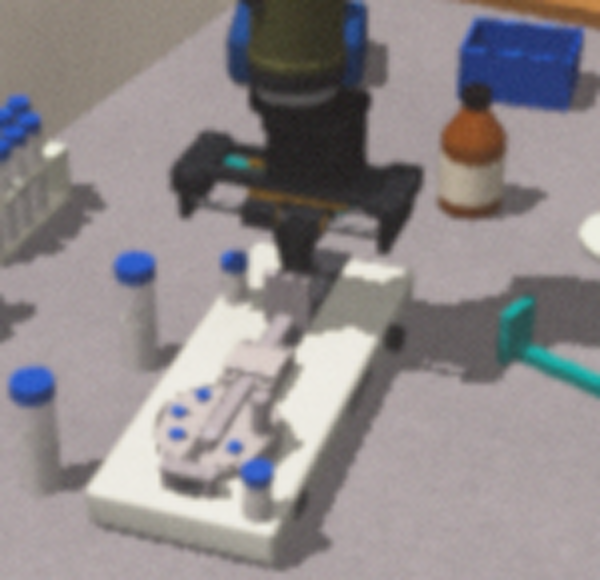

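Request:
step_arm --increments '[0,0,-0.7,0,0,0,0,0,-0.7,0,0,0,0,0,-0.7,0,0,0,0,0,-0.7,0,0,0,0,0,-0.7,0,0,0,0,0,-0.4,0,0,0]'

```text
time: 14.15
position: [0.5311, -0.0566, 0.0705]
tool_rot: [1.103, 1.273, -1.104]
ft_force: [-0.9, -3.1, 1.0]
grip_width: 0.007
```

Request:
step_arm --increments '[0,0,-0.3,0,0,0,0,0,-0.3,0,0,0]'

```text
time: 14.4
position: [0.5305, -0.0524, 0.0705]
tool_rot: [1.103, 1.271, -1.105]
ft_force: [0.8, -8.6, 0.1]
grip_width: 0.009
```

Run:
```python
from h import *
to(-132,0,.069)
```

```text
t 14.4 pos [ 0.5305 -0.0524  0.0705] mix [-134.5   -1.1] z-az -81.9 tilt [ 0.    -0.002 -1.   ] F [ 0.8 -8.6  0.1] grip 0.01
q [ 0.87  0.34 -0.94  1.89  0.32  1.07 -0.06]
world d [-0.0015  0.0023 -0.0015] tool cm [ 0.15 -0.11 -0.25]
```

Request:
step_arm --increments '[0,0,-0.2,0,0,0,0,0,-0.1,0,0,0,0,0,0,0,0,0]'

```text
time: 14.78
position: [0.5305, -0.0524, 0.0706]
tool_rot: [1.103, 1.268, -1.108]
ft_force: [0.5, -10.0, 1.1]
grip_width: 0.006
```

Run:
```python
from h import *
to(-132,0,.069)
```

```text
t 14.78 pos [ 0.5305 -0.0524  0.0706] mix [-134.5   -1.1] z-az -82.0 tilt [ 0.001 -0.005 -1.   ] F [  0.5 -10.    1.1] grip 0.01
q [ 0.86  0.34 -0.94  1.89  0.32  1.07 -0.06]
world d [-0.0015  0.0023 -0.0016] tool cm [ 0.15 -0.11 -0.25]
```

Request:
step_arm --increments '[0,0,0.5,0,0,0,0,0,1.0,0,0,0,0,0,1.0,0,0,0,-3,0,0,0,0,0,-3,0,0,0,0,0,-3,0,2,0,0,0,0,0,4,0,0,0,0,0,4,0,0,0,0,0,4,0,0,0,0,0,0,0,0,0]'

```text
time: 16.02
position: [0.5527, -0.2164, 0.1597]
tool_rot: [1.109, 1.271, -1.109]
ft_force: [-1.0, 0.5, 0.1]
grip_width: 0.006
```

Run:
```python
from h import *
rep()
for n in("side","top"):
    im=ctrl.get_image(n); p=ctrl.camera_params(n)
    for t in("bar","guide","plate_mid"):
        print(n,t,[(round(d['score'],2),(w:=p['R'].T@(d['xyz']-p['t'])).round(4),w2m(w).round(1)) for d in ctrl.spot_point(n,t)][:4])
    a=im[135:222,200:355] if n=="top" else im[145:245,190:310]
    cv2.imwrite(f'pics/{n}6.png',cv2.resize(a[:,:,::-1],None,fx=5,fy=5,interpolation=cv2.INTER_CUBIC))
```

```text
t 16.02 pos [ 0.5527 -0.2164  0.1597] mix [-300.     1.2] z-az -82.2 tilt [-0.001  0.    -1.   ] F [-1.   0.5  0.1] grip 0.01
q [ 1.05  0.36 -0.89  1.65  0.29  1.26  0.25]
side bar [(0.73, array([ 0.3725, -0.1835,  0.    ]), array([-240.8,  174.5])), (0.71, array([ 0.5315, -0.0283,  0.0446]), array([-110.8,   -5.7])), (0.62, array([0.5074, 0.0795, 0.0543]), array([-0.7,  2.2])), (0.6, array([ 0.6198, -0.3391, -0.0012]), array([-431.3,  -47. ]))]
side guide [(0.78, array([ 0.5281, -0.0246,  0.0454]), array([-106.7,   -2.8]))]
side plate_mid [(0.96, array([0.4691, 0.3833, 0.0311]), array([305.4,  -4.8])), (0.86, array([ 0.3845, -0.184 ,  0.0313]), array([-243.2,  162.7])), (0.81, array([ 0.606 , -0.3407,  0.0328]), array([-430.9,  -33.2])), (0.72, array([ 0.5335, -0.04  ,  0.0768]), array([-122.8,   -5.9]))]
top bar [(0.81, array([ 0.5291, -0.0277,  0.0427]), array([-109.9,   -3.4])), (0.77, array([ 0.4635,  0.377 , -0.001 ]), array([300. ,   1.7])), (0.67, array([ 0.3702, -0.1867,  0.0012]), array([-243.7,  177.3])), (0.21, array([0.6194, 0.4534, 0.0037]), array([ 352.6, -163.8]))]
top guide [(0.17, array([0.6323, 0.147 , 0.0024]), array([  47.6, -131.2]))]
top plate_mid [(0.77, array([ 0.5282, -0.0383,  0.0789]), array([-120.3,   -0.9])), (0.72, array([0.4691, 0.3841, 0.0323]), array([306.3,  -4.9])), (0.69, array([ 0.3856, -0.1878,  0.0396]), array([-247.1,  162.2]))]
```

View pics/side6.png

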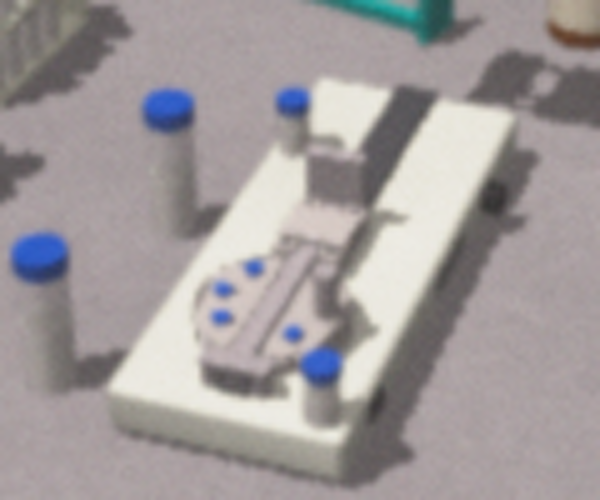

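View pics/top6.png

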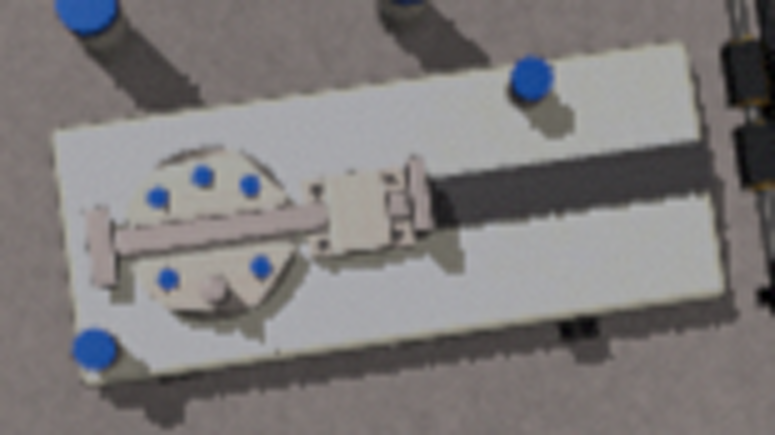

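```bash
python3 -c "
from h import *
print(ctrl.close_job()); rep()"
```

```text
the job is handed in; nothing more can be done
None
the job is handed in; nothing more can be done
```

The rotor is locked and the job is handed in. I pushed the peg counter-clockwise with closed fingertips from about 1.57 rad to about 3.1 rad, which lined the slot up with the bar. I then pushed the steel bar by its end plate until it hit a hard stop: at about 10 N it no longer moved.

My last checks, at 16 s of the 54 s allowed:
- **Bar position:** two networks on two cameras put the bar's origin at about x = -110 to -113 mm of the mixer, against the -112 mm wanted. In the pictures the plate is against the guide block and the nose is through the slot in the keeper.
- **Bystanders:** both vials and both tubes stand where they were. I did not compare the amber bottle, jar and dish at the end, but the path stayed clear of them.
- **Disagreements:** the bar's sideways position read -3 to -6 mm from the networks for the bar's origin, which is beyond the 5 mm limit at its worst. The plate readings were -1 mm (top) and -6 mm (side). I put this down to detector and calibration error, since the bar sits in the guide with 1.5 mm play. The housing corners also fitted the model only to about 3–6 mm, so I relied on the networks and on contact forces instead.

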